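# Line the play balls up by size on the shelf rail

### The arm

A 6-joint arm with a two-finger parallel gripper is mounted at the origin on the work surface. World frame = base frame: x ahead of the robot, y to its left, z up, the work surface at z = 0. Lengths are in mm, angles in rad, forces in N, time in s.
With the tool pointing down it reaches from about 350 to 850 mm from the base axis. Payload 8.1 kg.
Tool frame: the origin (TCP) lies midway between the tips of the shut fingers; the grasp point (between the pads) lies 19 mm behind it (env.grip_point_offset is the distance from the TCP to the grasp point, in mm); y points along the fingers, z is the direction in which the jaws open and shut, and the axes are right-handed (so a half turn about y gives the same grasp; the last joint's range is limited). The gripper opens to 85 mm and grips with 20 to 120 N. Pads are 22 mm wide; open, the fingers measure 114 mm over their backs; the gripper's body (76 mm by 85 mm) begins 54 mm behind the grasp point. The pads swing forward as they close: fully open they stand 13 mm farther back than shut.
Start: joints at [-1.288, 0.13, 1.488, -0, 1.523, -0.085], TCP at [215.758, -559.869, 231.292] pointing down, gripper open.
Joint ranges: [-2.96, 2.96], [-0.89, 2.26], [0.02, 2.5], [-1.34, 4.48], [0, 2.73], [-2.66, 2.66]. Speed limits (rad/s): [2.39, 2.39, 2.79, 3.14, 3.14, 3.14].

### API

Orientations are given as a 3x3 rotation matrix whose columns are the frame's x, y, z axes.
In Python, from cell import env gives the robot as it stands. The module is installed in compiled form; this text tells all that it offers. Calls block until the motion is done:
- env.goto(position, orientation): joint-space move of the TCP to a pose.
- env.move_straight(position, max_speed=150, attitude=None, until_force=None): straight line of the TCP; attitude=None keeps the orientation; max_speed is the mean speed in mm/s. With until_force (N) it stops when the force on the tool has changed by that much, and returns True; else False.
- env.set_joints(angles): joint-space move.
- env.gripper_to(opening, f_grip=None): finger opening in mm; f_grip is the grip in N (None keeps the last); returns when the fingers have stopped.
- env.hold(seconds).
- env.ik(position, orientation): joint angles nearest the present ones, or None.
- env.state(): the state.
- env.read_camera(name): name is "scene" or "top"; returns (picture, depth): 420x560x3 uint8, blue, green, red; 420x560 float32, mm along the optical axis (not along the pixel's ray), 0 where there is no reading.
- env.camera_params(name): a dict with "vertical_fov" (degrees; the focal length in pixels is half the picture's height over the tangent of half this angle, whatever the lens; pixels are square), "cx", "cy" (the principal point, pixels), "dist_coeffs" ([k1, k2, p1, p2, k3] as OpenCV has them; the pictures are not rectified), "rvec" (rotation vector, rad) and "tvec" (3), from world to camera coordinates, as OpenCV has them. Camera axes: x right, y down, z forward; pixel columns grow to the right and rows downward; lengths in mm; the calibration is good to about 2 mm. A picture is of the moment at which its call begins. camera_params takes no time and is no camera call.
A pose or a line that the arm cannot do raises env.Unreachable and nothing moves.
- env.sign_off(): hands the job in, once; it reports no verdict.
The state is a dict: "time_s": time; "qpos": joint angles; "joint_vel": joint speeds; "joint_torque": joint torques, N m; "eef_pos": TCP position; "eef_rot": TCP orientation; "wrist_force": force on the tool from outside, world axes, zero at the start; "ft_torque": the same for the moment, N m; "width": finger opening in mm.
Only numpy, scipy, OpenCV 4.12 (cv2) and the standard library are available. Lean on these libraries where they do the work, as an engineer would, in place of code of your own. Each camera call takes 0.05 s, during which the arm holds its last target.

### The job

Line up the four balls by size in the brass cups on the wooden rail, one ball seated in each cup: the smallest next to the red peg, then growing steadily to the largest at the white peg. Leave the amber candle glass among them standing where it is.

Things in the scene. Friction and masses are not known exactly. Their poses are not given: they have to be found in the camera images.
- green_marble: green glass marble, the smallest of the four balls: a rigid sphere 28 mm in diameter, about 30 g; origin at its centre, axes turn as it rolls. It starts on a fixed black rubber ring (32 mm across, 20 mm hole, 5 mm tall) that lies on the shelf top z = 0 and stops it rolling; any ball may be on any of the four rings
- wooden_ball: pale wooden ball, second smallest of the four balls: a rigid sphere 37 mm in diameter, about 20 g; origin at its centre, axes turn as it rolls. It starts on a fixed black rubber ring (32 mm across, 20 mm hole, 5 mm tall) that lies on the shelf top z = 0 and stops it rolling; any ball may be on any of the four rings
- pink_ball: pink silicone ball, second largest of the four balls: a rigid sphere 47 mm in diameter, about 55 g; origin at its centre, axes turn as it rolls. It starts on a fixed black rubber ring (32 mm across, 20 mm hole, 5 mm tall) that lies on the shelf top z = 0 and stops it rolling; any ball may be on any of the four rings
- blue_ball: blue rubber ball, the largest of the four balls: a rigid sphere 58 mm in diameter, about 70 g; origin at its centre, axes turn as it rolls. It starts on a fixed black rubber ring (32 mm across, 20 mm hole, 5 mm tall) that lies on the shelf top z = 0 and stops it rolling; any ball may be on any of the four rings
- cup1: brass ring cup at one end of the row: one of four alike in a straight row cup1, cup2, cup3, cup4 at 72 mm spacing on a wooden rail (370 x 75 x 12 mm, fixed, top at z = 12 mm). Ring 34 mm across, 22 mm hole, 6 mm tall, top at z = 18 mm; fixed. A ball sits in the hole's rim. Origin: centre of its underside, on the rail's top; z up, y along the row from cup1 towards cup4, x across the row
- cup2: brass ring cup second, next to cup1: one of four alike in a straight row cup1, cup2, cup3, cup4 at 72 mm spacing on a wooden rail (370 x 75 x 12 mm, fixed, top at z = 12 mm). Ring 34 mm across, 22 mm hole, 6 mm tall, top at z = 18 mm; fixed. A ball sits in the hole's rim. Origin: centre of its underside, on the rail's top; z up, y along the row from cup1 towards cup4, x across the row
- cup3: brass ring cup third, next to cup4: one of four alike in a straight row cup1, cup2, cup3, cup4 at 72 mm spacing on a wooden rail (370 x 75 x 12 mm, fixed, top at z = 12 mm). Ring 34 mm across, 22 mm hole, 6 mm tall, top at z = 18 mm; fixed. A ball sits in the hole's rim. Origin: centre of its underside, on the rail's top; z up, y along the row from cup1 towards cup4, x across the row
- cup4: brass ring cup at the other end of the row: one of four alike in a straight row cup1, cup2, cup3, cup4 at 72 mm spacing on a wooden rail (370 x 75 x 12 mm, fixed, top at z = 12 mm). Ring 34 mm across, 22 mm hole, 6 mm tall, top at z = 18 mm; fixed. A ball sits in the hole's rim. Origin: centre of its underside, on the rail's top; z up, y along the row from cup1 towards cup4, x across the row
- red_peg: red upright peg, 20 mm across and 28 mm tall, fixed on the rail at one end of the row, 57 mm from the end cup's centre (a white peg like it stands at the other end; which end is red varies). Origin: centre of its underside, on the rail's top
- candle_glass: small open amber glass candle holder, 48 mm across, 50 mm tall, loose on the shelf among the balls, about 90 g. To be left alone. Origin: centre of its underside

How it is judged:
By the outcome, as a careful person would: the job done as asked, in the order asked, and still so for the second after the job is handed in, with the robot touching nothing.
It also fails if it takes over 99 s, if anything falls off the work surface, if the arm or the gripper's body presses on something with over 40 N, if the wrist force passes 120 N, or if a joint passes its speed limit or range.

## Working session

There is one attempt and no reset: what is moved stays moved. The work goes in short steps, each a Python script; the robot and the scene stay as the last script left them, time stands still between calls to the robot, and variables do not carry over. Pictures are saved under pics/ and viewed, and the job is handed in when it is done.

```bash
mkdir -p pics; python3 - <<'E'
from cell import env
import cv2,numpy as np
for n in("scene","top"):
    p,d=env.read_camera(n); cv2.imwrite(f"pics/{n}0.png",p); np.save(f"{n}0.npy",d); print(n,env.camera_params(n))
print(env.state()['eef_rot'],env.state()['time_s'],env.grip_point_offset)
E
```

```text
scene {'vertical_fov': 46.08932271262409, 'cx': 284.7022368287847, 'cy': 202.59565405008397, 'dist_coeffs': array([0.02922215, 0.        , 0.        , 0.        , 0.        ]), 'rvec': array([ 0.74184983,  2.62673704, -1.09664239]), 'tvec': array([ 445.27469545, -168.74256301, 1059.88547246])}
top {'vertical_fov': 53.12843322408463, 'cx': 279.30477576046667, 'cy': 210.67768307845705, 'dist_coeffs': array([-0.10944815,  0.        ,  0.        ,  0.        ,  0.        ]), 'rvec': array([ 2.15265299, -2.15756196,  0.18337655]), 'tvec': array([ -3.8235157 , 519.75739458, 807.64337955])}
[[-9.33114552e-01 -4.69085441e-04  3.59578937e-01]
 [-3.59579215e-01  1.61492067e-03 -9.33113166e-01]
 [-1.42981658e-04 -9.99998586e-01 -1.67557935e-03]] 0.1 18.700000000000003
```

```bash
ls
```

```text
pics
scene0.npy
top0.npy
```

View pics/top0.png

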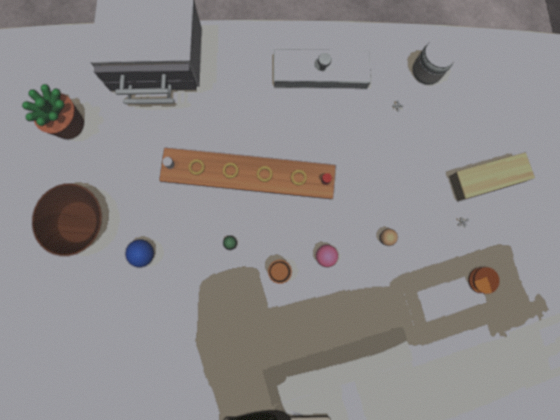

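View pics/scene0.png

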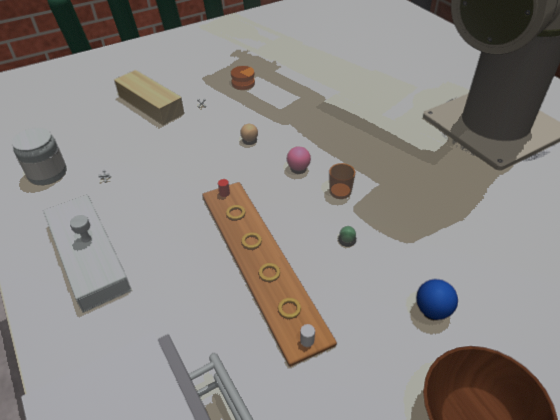

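The top view shows the white peg at (167,162), cups at about (197,167), (231,171), (265,174) and (299,178), and the red peg at (327,179). The blue ball is at (140,253), the marble at (230,243), the glass at (280,271), the pink ball at (327,256) and the wooden ball at (389,237). I'll enlarge it.

```bash
python3 - <<'E'
import cv2
p=cv2.imread("pics/top0.png")
a=cv2.resize(p[145:205,155:340],None,fx=4.3,fy=4.3,interpolation=cv2.INTER_CUBIC);cv2.imwrite("pics/c1.png",a)
a=cv2.resize(p[220:290,120:410],None,fx=2.75,fy=2.75,interpolation=cv2.INTER_CUBIC);cv2.imwrite("pics/c2.png",a)
E
```

```text
(no output)
```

View pics/c1.png

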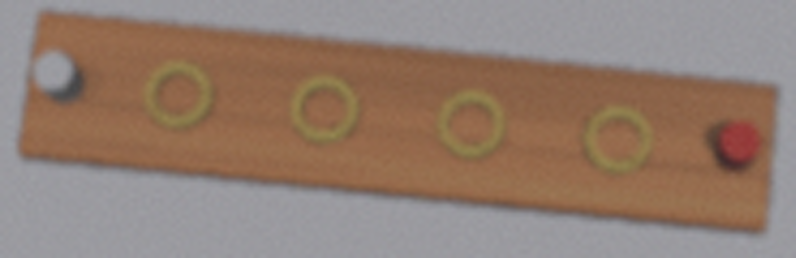

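View pics/c2.png

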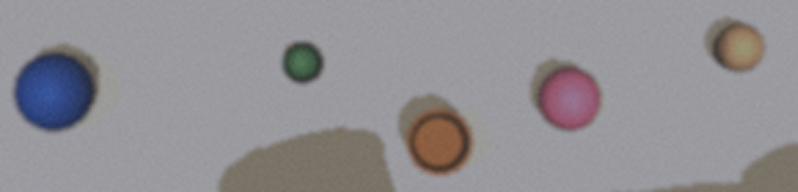

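Enlarged: cups at crop1 (179,94), (325,109), (471,124), (618,139). In crop2, blue is at (54,91), marble (302,62), glass (439,142), pink (569,99) and wood (740,47). Next I compute positions and cross-check them with the scene camera and depth.

```bash
cat > h.py <<'E'
import numpy as np,cv2
from cell import env
def cam(n):
    c=env.camera_params(n);f=210/np.tan(np.radians(c['vertical_fov']/2))
    K=np.array([[f,0,c['cx']],[0,f,c['cy']],[0,0,1.]]);return K,c['dist_coeffs'],c['rvec'],c['tvec']
def ray(n,uv):
    K,D,r,t=cam(n);R=cv2.Rodrigues(r)[0]
    q=cv2.undistortPoints(np.array([[uv]],float),K,D)[0,0]
    return -R.T@t,R.T@np.array([q[0],q[1],1.])
def at_z(n,uv,z):
    o,d=ray(n,uv);return o+d*(z-o[2])/d[2]
def proj(n,P):
    K,D,r,t=cam(n);return cv2.projectPoints(np.array(P,float).reshape(-1,1,3),r,t,K,D)[0][:,0]
E
python3 - <<'E'
from h import *
np.set_printoptions(precision=1,suppress=True)
s=lambda p,k,o:((np.array(p)+.5)/k-.5+np.array(o))
cups=[s(p,4.3,(155,145)) for p in[(179,94),(325,109),(471,124),(618,139)]]
C=np.array([at_z("top",p,18) for p in cups]);print(C,np.linalg.norm(np.diff(C,axis=0),axis=1))
print("scene cups",proj("scene",C))
pe=[s(p,4.3,(155,145)) for p in[(54,70),(740,142)]]
Pg=np.array([at_z("top",p,40) for p in pe]);print(Pg,np.linalg.norm(Pg[0]-C[0]),np.linalg.norm(Pg[1]-C[3]))
d=np.load("top0.npy");ds=np.load("scene0.npy")
p0=cv2.imread("pics/scene0.png")
for n,q,z,R in[("blue",(54,91),32.2,29),("marble",(302,62),14.8,14),("glass",(439,142),50,24),("pink",(569,99),26.3,23.5),("wood",(740,47),20.6,18.5)]:
    u=s(q,2.75,(120,220));P=at_z("top",u,z)
    o,r=ray("top",u);D=d[int(round(u[1])),int(round(u[0]))];S=o+r*D
    print(n,u,P,"depthpt",S,"scene",proj("scene",P), "|c|",np.linalg.norm(S-P),R, np.hypot(*P[:2]))
E
```

```text
[[616.7 168.5  18. ]
 [609.   97.   18. ]
 [601.5  25.9  18. ]
 [594.1 -45.6  18. ]] [71.9 71.5 71.9]
scene cups [[288.8 304.6]
 [268.9 269. ]
 [251.2 237.6]
 [235.2 209.6]]
[[ 623.   225.    40. ]
 [ 587.7 -102.2   40. ]] 60.9401190378466 61.028496749124166
blue [139.3 252.8] [435.2 276.9  32.2] depthpt [433.8 267.1  63.4] scene [[436.3 297.5]] |c| 32.75159316222801 29 515.8384338330181
marble [229.5 242.2] [458.   96.7  14.8] depthpt [456.9  95.2  30.8] scene [[347.2 232. ]] |c| 16.154981198728372 14 468.11384766168453
glass [279.3 271.3] [398.5  -4.3  50. ] depthpt [398.7  -5.3   7.1] scene [[341.9 169.8]] |c| 42.95487099495611 24 398.5566243274654
pink [326.6 255.7] [ 429.5 -100.6   26.3] depthpt [428.5 -97.2  51.1] scene [[298.2 156.7]] |c| 25.009790556598723 23.5 441.1119428929066
wood [388.8 236.8] [ 467.7 -231.5   20.6] depthpt [ 466.1 -226.1   39.5] scene [[248.3 130.6]] |c| 19.74420458961957 18.5 521.8875321085541
```

```bash
python3 - <<'E'
import cv2
p=cv2.imread("pics/scene0.png")
a=cv2.resize(p[120:325,200:470],None,fx=2.9,fy=2.9,interpolation=cv2.INTER_CUBIC);cv2.imwrite("pics/c3.png",a)
E
```

```text
(no output)
```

View pics/c3.png

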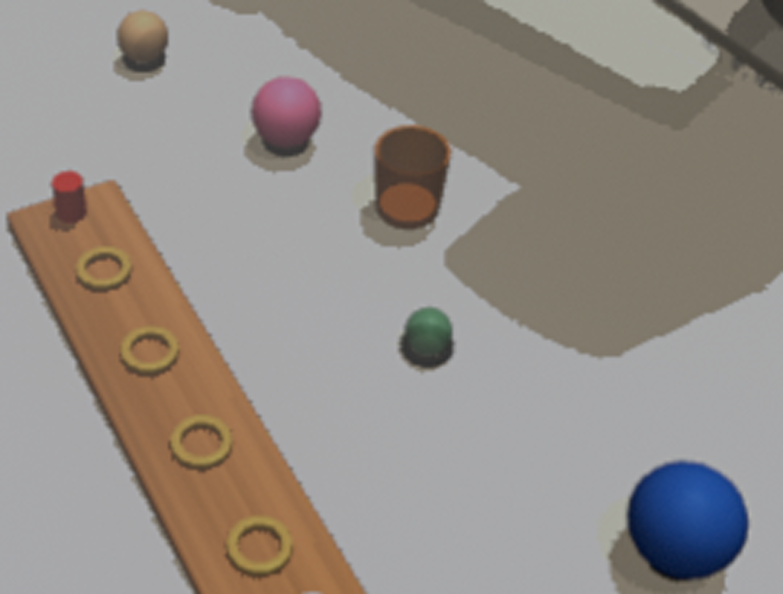

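Both cameras agree in shape, but the scene view sits about 2.5 px lower in rows (measured cups at (235.7,212.6)…(289.2,308.1)). I'll quantify that with both cameras, plus table depth.

```bash
python3 - <<'E'
from h import *
np.set_printoptions(precision=1,suppress=True)
g=lambda p:((np.array(p)+.5)/2.9-.5+np.array((200,120)))
for n,p,z in[("c4",(259,546),18),("c3",(201,442),18),("c2",(150,351),18),("c1",(104,269),18),("wood",(142,39),20.6),("pink",(287,114),26.3),("blue",(688,520),32.2)]:
    print(n,at_z("scene",g(p),z))
for n in("top","scene"):
    d=np.load(n+"0.npy")
    for uv in ([(230,215),(300,220),(180,270),(360,220)] if n=="top" else [(300,120),(320,230),(380,320),(230,150)]):
        o,r=ray(n,uv);D=np.median(d[uv[1]-2:uv[1]+3,uv[0]-2:uv[0]+3]);print(n,uv,o+r*D)
    # rail top
    for uv in ([(214,168),(282,175)] if n=="top" else [(243,226),(279,290)]):
        o,r=ray(n,uv);D=np.median(d[uv[1]-1:uv[1]+2,uv[0]-1:uv[0]+2]);print(n,"rail",uv,o+r*D)
E
```

```text
c4 [619.5 173.4  18. ]
c3 [611.8 102.3  18. ]
c2 [604.4  31.9  18. ]
c1 [596.9 -39.1  18. ]
wood [ 471.3 -223.7   20.6]
pink [432.4 -94.5  26.3]
blue [436.2 279.2  32.2]
top (230, 215) [516.1  97.6   1.4]
top (300, 220) [505.4 -49.2   1.8]
top (180, 270) [401.4 200.1   0.7]
top (360, 220) [ 505.3 -176.5    0.9]
top rail (214, 168) [614.6 131.8  13. ]
top rail (282, 175) [599.5 -11.6  12.8]
scene (300, 120) [ 340.2 -233.3   -2. ]
scene (320, 230) [485.1  57.3  -1.7]
scene (380, 320) [510.3 249.7  -1.4]
scene (230, 150) [ 517.  -222.    -2.8]
scene rail (243, 226) [597.9 -10.8  10.2]
scene rail (279, 290) [613.1 134.4  10.5]
```

```bash
cat >> h.py <<'E'
OFF=np.array([1.5,2.0])
CUP=np.array([[594.1,-45.6],[601.5,25.9],[609,97],[616.7,168.5]])+OFF # marble,wood,pink,blue
BALL=dict(marble=(458,96.7,28),wood=(467.7,-231.5,37),pink=(429.5,-100.6,47),blue=(435.2,276.9,58))
e=CUP[3]-CUP[0];e/=np.linalg.norm(e)
def rot(sgn=1):
    z=sgn*np.array([e[1],-e[0],0]);y=np.array([0,0,-1.]);return np.c_[np.cross(y,z),y,z]
def back(w): return 76*(1-np.cos(np.arcsin(w/2/76)))
def tcpz(zc,w,floor): # aim grasp point at centre, tips kept above floor
    return max(zc-18.7,floor)-back(w)
def snap(tag):
    for n in("scene","top"):
        p,d=env.read_camera(n);cv2.imwrite(f"pics/{tag}_{n}.png",p);np.save(f"{tag}_{n}.npy",d)
E
python3 - <<'E'
from h import *
np.set_printoptions(precision=2,suppress=True)
pts=[(*(np.array(v[:2])+OFF),110) for v in BALL.values()]+[(*c,120) for c in CUP]
for s in(1,-1):
    for p in pts: print(s,p,env.ik(np.array(p),rot(s)))
E
```

```text
1 (np.float64(459.5), np.float64(98.7), 110) [ 0.1  -0.13  1.98 -0.    1.3   0.21]
1 (np.float64(469.2), np.float64(-229.5), 110) [-0.55  0.01  1.84 -0.    1.29 -0.45]
1 (np.float64(431.0), np.float64(-98.6), 110) [-0.34 -0.22  2.05 -0.    1.31 -0.24]
1 (np.float64(436.7), np.float64(278.9), 110) [ 0.47  0.    1.85 -0.    1.29  0.57]
1 (np.float64(595.6), np.float64(-43.6), 120) [-0.16  0.2   1.62 -0.    1.32 -0.05]
1 (np.float64(603.0), np.float64(27.9), 120) [-0.04  0.22  1.6  -0.    1.33  0.07]
1 (np.float64(610.5), np.float64(99.0), 120) [ 0.08  0.26  1.55 -0.    1.33  0.18]
1 (np.float64(618.2), np.float64(170.5), 120) [ 0.19  0.31  1.48 -0.    1.34  0.29]
-1 (np.float64(459.5), np.float64(98.7), 110) None
-1 (np.float64(469.2), np.float64(-229.5), 110) None
-1 (np.float64(431.0), np.float64(-98.6), 110) None
-1 (np.float64(436.7), np.float64(278.9), 110) [ 0.47  0.    1.85 -0.    1.29 -2.57]
-1 (np.float64(595.6), np.float64(-43.6), 120) None
-1 (np.float64(603.0), np.float64(27.9), 120) None
-1 (np.float64(610.5), np.float64(99.0), 120) None
-1 (np.float64(618.2), np.float64(170.5), 120) None
```

```bash
python3 - <<'E'
from h import *
b=np.array(BALL['marble'][:2])+OFF
env.goto(np.array([*b,60]),rot()); env.gripper_to(50)
s=env.state();print(s['time_s'],s['eef_pos'],s['width']);snap("m1")
for n in("scene",):print(proj(n,[*b,60+back(50)]),proj(n,[*b,14.8]))
p=cv2.imread("pics/m1_scene.png");cv2.imwrite("pics/m1c.png",cv2.resize(p[130:270,270:430],None,fx=4.2,fy=4.2,interpolation=cv2.INTER_CUBIC))
E
```

```text
3.1 [459.53435006  98.60272908  59.99240627] 49.66793801820471
[[349.6677979  212.42282211]] [[347.17795038 233.06835257]]
```

View pics/m1c.png

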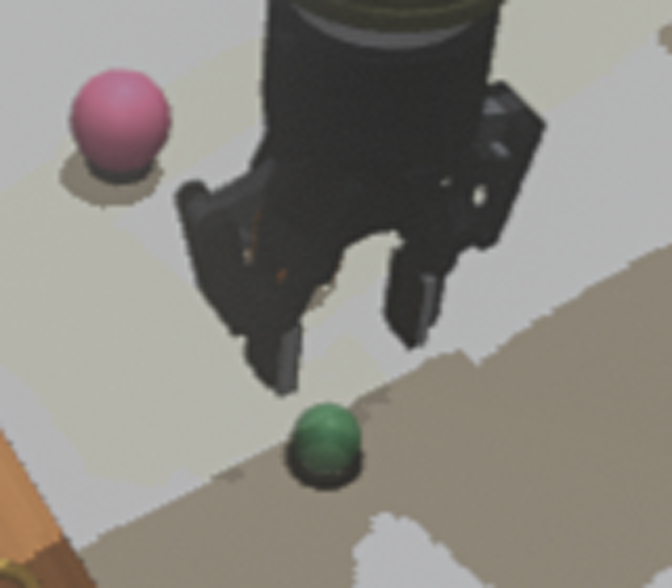

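View pics/m1_top.png

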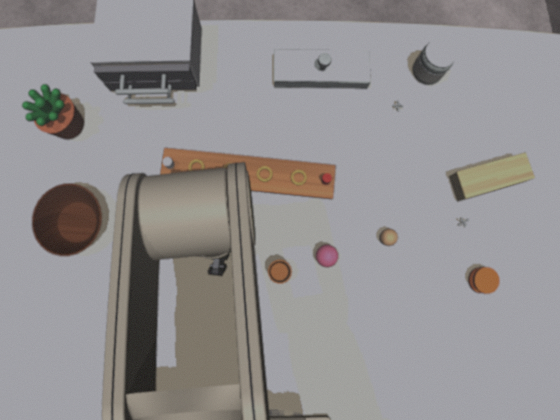

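Hovering over the marble (crop (325,440)), the fingertips are at about crop (275,385) and (412,345). I'll descend around the marble with the jaws open and compare directly.

```bash
python3 - <<'E'
from h import *
b=np.array(BALL['marble'][:2])+OFF
print(env.move_straight(np.array([*b,tcpz(14.8,28,7)+1]),until_force=8))
s=env.state();print(s['time_s'],s['eef_pos'],s['width']);snap("m2")
p=cv2.imread("pics/m2_scene.png");cv2.imwrite("pics/m2c.png",cv2.resize(p[180:260,300:400],None,fx=7.5,fy=7.5,interpolation=cv2.INTER_CUBIC))
q=[[*(b+a*v),z] for v,z in[(0,14.8)] for a in[0]]
x=rot()[:2,2]
print(proj("scene",[[*b,14.8],[*(b+25*x),7+back(50)],[*(b-25*x),7+back(50)]]))
J=proj("scene",[[*b,14.8],[b[0]+10,b[1],14.8],[b[0],b[1]+10,14.8]]);print(J[1:]-J[0])
E
```

```text
False
3.7083 [459.2904416   98.70150668   6.72619753] 49.96306645181731
[[347.17795038 233.06835257]
 [333.90919494 239.41490542]
 [359.87636468 229.65771619]]
[[-4.87912928  2.37726754]
 [ 3.61893863  3.85462295]]
```

View pics/m2c.png

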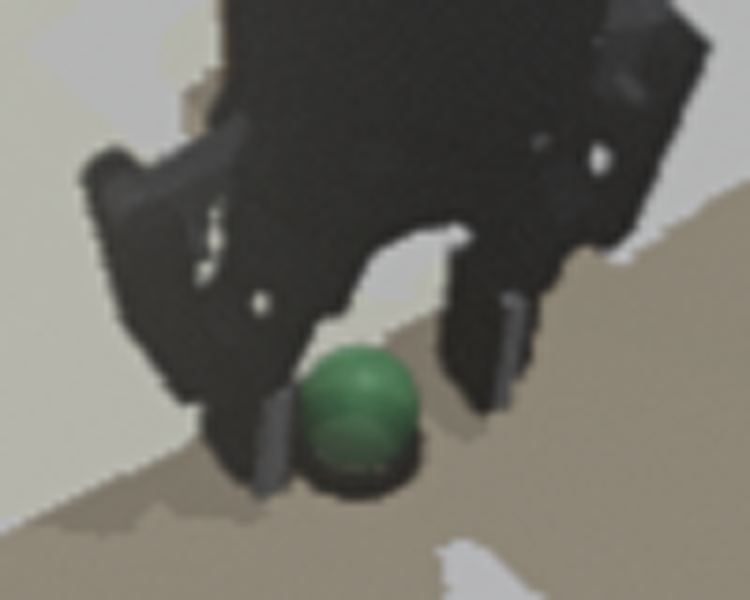

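The pads straddle the marble. Marble centre is at crop (359,404) against a grasp axis at about (367,419), so the true position is about (-1,-4.5) mm from my target. I'll set OFF to about (0.4,-2). The relative ball-to-cup error stays small either way.

```bash
sed -i 's/^OFF=.*/OFF=np.array([0.4,-2.0])/' h.py; cat >> h.py <<'E'
V=300
def pick(n,zc,floor=7,hover=False,wopen=None):
    x,y,w=BALL[n];b=np.array([x,y])+OFF
    z=tcpz(zc,w,floor)
    if not hover:
        env.gripper_to(wopen or min(85,w+24))
        env.goto(np.array([*b,130]),rot())
    env.move_straight(np.array([*b,z]),max_speed=150)
    env.gripper_to(w-8,f_grip=25)
    s=env.state();print(n,"t",s['time_s'],"w",s['width'],"F",s['wrist_force'])
    env.move_straight(np.array([*b,130.]),max_speed=V);return z-zc
def over(n,i,h):  # h = TCP z
    env.goto(np.array([*CUP[i],h]),rot());s=env.state();print("over",s['time_s'],s['width'],s['eef_pos'])
def place(n,i,zpick,zc_pick):
    w=BALL[n][2];R=w/2;zc=18+np.sqrt(R*R-121)
    z=zc+(zpick-zc_pick)+0.8
    r=env.move_straight(np.array([*CUP[i],z]),max_speed=100,until_force=6)
    s=env.state();print("down",r,s['eef_pos'],z,s['wrist_force'])
    env.hold(.15)
    env.gripper_to(w+10);env.hold(.2)
    s=env.state();env.move_straight(np.array([*CUP[i],130.]),max_speed=200);print("t",env.state()['time_s'])
E
python3 - <<'E'
from h import *
d=pick("marble",14.8,hover=True); print(d)
over("marble",0,60);snap("m3")
p=cv2.imread("pics/m3_scene.png");cv2.imwrite("pics/m3c.png",cv2.resize(p[140:240,190:290],None,fx=6,fy=6,interpolation=cv2.INTER_CUBIC))
E
```

```text
marble t 4.3833 w 26.271673383647684 F [-0.5666625  -0.14459816  2.19402788]
-9.10060241206761
over 5.8 26.231211805978027 [593.26306552 -46.74935114  58.99548965]
```

View pics/m3c.png

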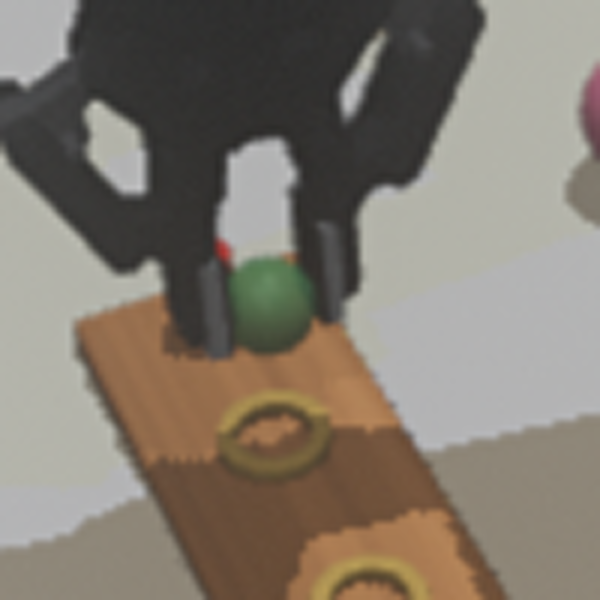

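Marble held, at scene (234.9,190.8), above its cup (235.7,212.6). Checking the alignment in that view.

```bash
python3 - <<'E'
from h import *
c=CUP[0]
A=proj("scene",[[593.26,-46.75,68.1],[593.26,-46.75,18],[603.26,-46.75,18],[593.26,-36.75,18]]);print(A)
meas=np.array([234.9-235.7,190.8-212.6]);print(meas-(A[0]-A[1]))
J=np.c_[(A[2]-A[1])/10,(A[3]-A[1])/10];print("ball minus cup mm",np.linalg.solve(J,meas-(A[0]-A[1])))
print(env.state()['eef_pos'])
E
```

```text
[[232.99548958 187.95696971]
 [235.37219765 208.96429155]
 [230.23366958 211.13616368]
 [238.02870145 212.47278597]]
[ 1.57670807 -0.79267815]
ball minus cup mm [-3.20934412 -0.27262306]
[594.03782578 -46.21826041  60.40944679]
```

```bash
sed -i 's/^CUP=\(.*\)+OFF.*/CUP=\1+OFF+[1.0,0]/' h.py; python3 - <<'E'
from h import *
place("marble",0,5.7,14.8);snap("m4")
p=cv2.imread("pics/m4_scene.png");cv2.imwrite("pics/m4c.png",cv2.resize(p[140:240,190:290],None,fx=6,fy=6,interpolation=cv2.INTER_CUBIC))
E
```

```text
down True [594.8527268  -47.02143003  17.97598659] 18.36025403784439 [-1.84815084  0.3501163   6.9282143 ]
t 7.6917
```

View pics/m4c.png

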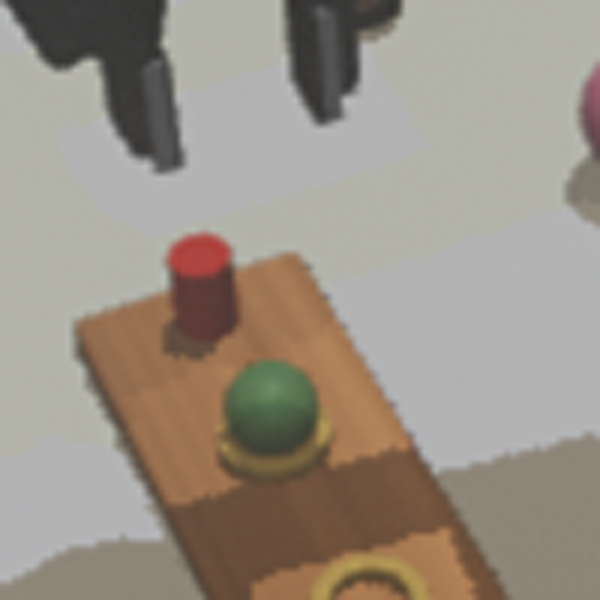

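The marble is seated in the cup by the red peg (crop (270,408) on its ring). Wood next.

```bash
cat > go.py <<'E'
import sys
from h import *
n,i,zc=sys.argv[1],int(sys.argv[2]),float(sys.argv[3])
d=pick(n,zc)
over(n,i,75 if n!="blue" else 90);env.hold(.2)
snap(n+"a")
place(n,i,d+zc,zc);snap(n+"b")
P=[cv2.imread(f"pics/{n}{k}_scene.png")[110:330,190:330] for k in"ab"]
cv2.imwrite(f"pics/{n}c.png",cv2.resize(np.hstack(P),None,fx=2.7,fy=2.7,interpolation=cv2.INTER_CUBIC))
E
python3 go.py wood 1 20.6
```

```text
wood t 10.3667 w 35.53057800762673 F [-0.99484612  0.89753024  6.52321002]
over 12.0667 35.51937245331975 [602.51252279  22.78288437  74.64864324]
down True [601.99010882  23.62869867  18.02472804] 17.788449032477207 [ 0.47372687 -0.40225393  3.88618972]
t 14.2583
```

View pics/woodc.png

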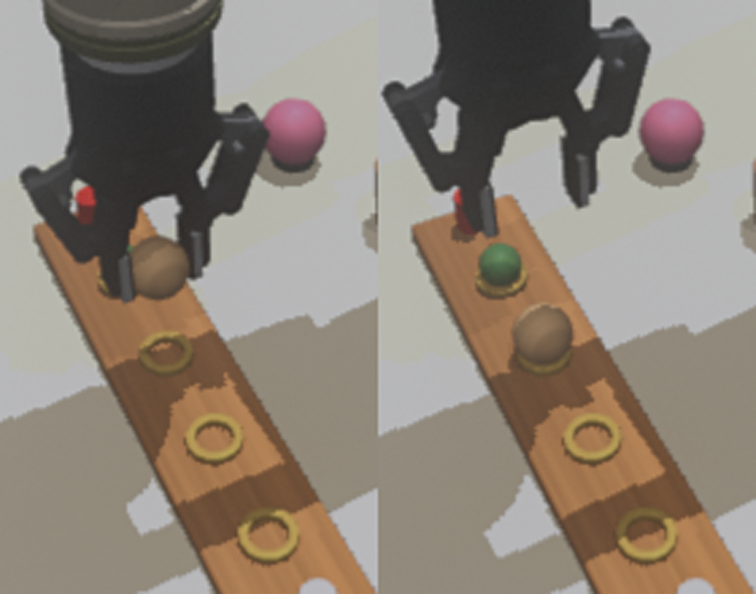

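The wooden ball (right half, (543,333)) sits centred on cup 2. Pink next.

```bash
python3 go.py pink 2 26.3
```

```text
pink t 16.9167 w 45.50404965181924 F [-0.93791536  0.27167762  5.54057517]
over 18.5417 45.752005313661904 [609.60653547  94.0219285   74.38823328]
down True [609.25588597  94.84986708  16.9095044 ] 17.142074183308768 [ 2.19701651 -0.31791685  2.06744462]
t 20.7417
```

View pics/pinkc.png

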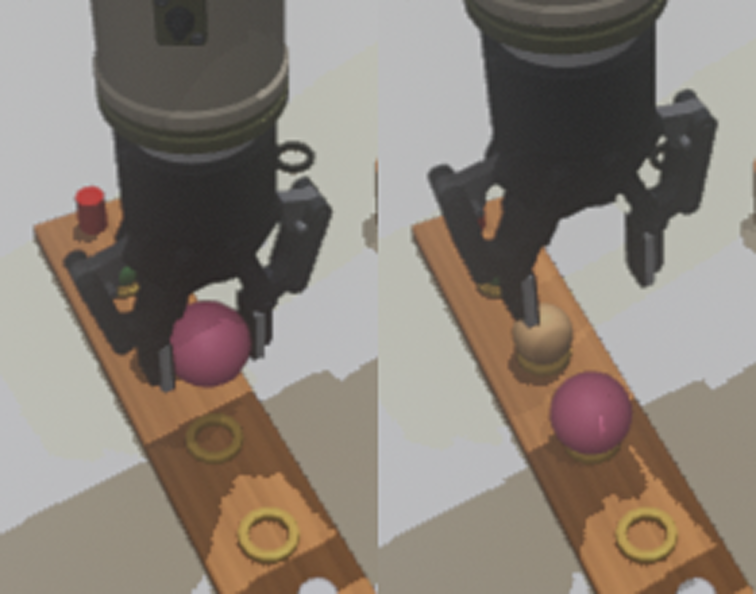

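Pink (right half, (591,412)) is seated in cup 3. Blue next.

```bash
python3 go.py blue 3 32.2
```

```text
blue t 23.525 w 56.968852053149426 F [ 0.36269776 -1.72123012  5.94370153]
over 24.95 56.496988649413524 [616.61954741 167.1077402   88.84459974]
down True [616.76842126 166.51471683  21.95786274] 21.182370888731402 [0.03184125 1.62439639 6.03669264]
t 27.2167
```

View pics/bluec.png

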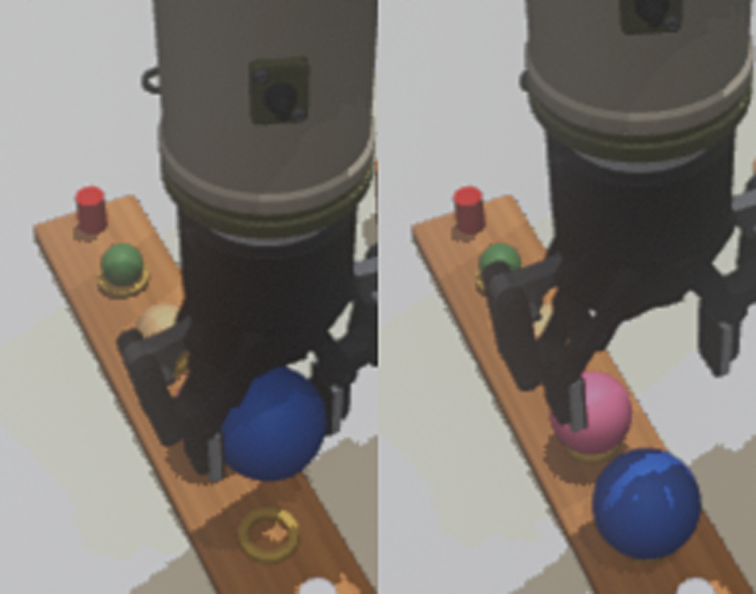

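Blue appears to be in the cup by the white peg. I'll move the arm away and check everything from both cameras.

```bash
python3 - <<'E'
from h import *
env.move_straight(np.array([*CUP[3],200.]))
env.set_joints([-1.288, 0.13, 1.488, 0, 1.523, -0.085]);env.hold(.3);snap("f")
print(env.state()['time_s'])
p=cv2.imread("pics/f_top.png");s=cv2.imread("pics/f_scene.png")
a=cv2.resize(p[140:290,120:340],None,fx=3.5,fy=3.5,interpolation=cv2.INTER_CUBIC)
b=cv2.resize(s[140:360,190:400],None,fx=2.7,fy=2.7,interpolation=cv2.INTER_CUBIC)
cv2.imwrite("pics/f1.png",a);cv2.imwrite("pics/f2.png",b)
print("expected top px in crop")
d=np.load("f_top.npy")
for c,R in zip(np.array([[594.1,-45.6],[601.5,25.9],[609,97],[616.7,168.5]]),(14,18.5,23.5,29)):
    zc=18+np.sqrt(R*R-121);u=proj("top",[*c,zc])[0];o,r=ray("top",u);S=o+r*d[int(round(u[1])),int(round(u[0]))]
    print((u-[120,140])*3.5, "top z",S[2],"exp",zc+R)
E
```

```text
31.25
expected top px in crop
[625.17496542 126.03297062] top z 40.417033741344994 exp 40.66025403784439
[504.22603481 111.17230047] top z 51.78735336720513 exp 51.37447478064352
[382.43063006  96.28668313] top z 60.98135479407631 exp 62.26655965729519
[258.97576411  81.08399967] top z 71.96532209125667 exp 73.83281572999748
```

View pics/f1.png

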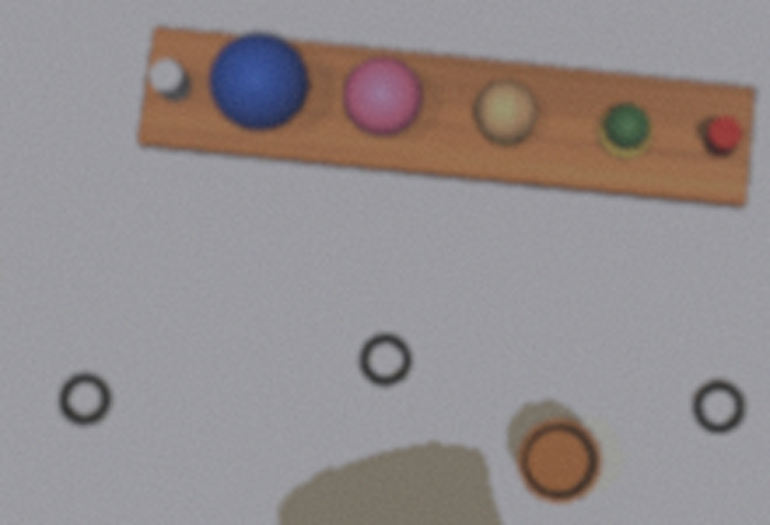

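View pics/f2.png

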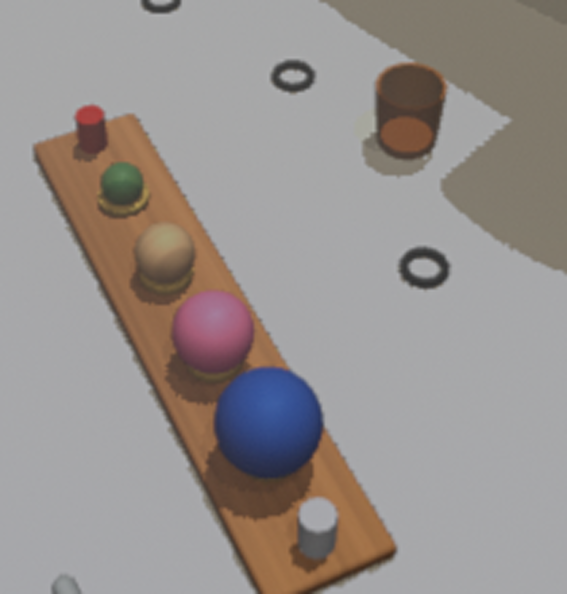

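All four balls match the seated positions: measured (627,126), (506,111), (383,96), (259,81) against expected (625,126), (504,111), (382,96), (259,81). Their tops are within 2 mm of the expected heights. The glass is still at top pixel (279.7,271.4), as before.

```bash
python3 -c "
from cell import env
print(env.sign_off())"
```

```text
the job is handed in; nothing more can be done
None
```

All four balls are in the brass cups in the order asked: green marble next to the red peg, then wood, pink, and blue at the white peg. I handed the job in at about 31 s, and `sign_off` reports no verdict.

- **Seating:** in the last top view each ball was within about 2 px of the enlarged crop (roughly 1 mm) of its computed seated position. The ball tops were within 2 mm of the expected heights.
- **Candle glass:** it is at the same pixel position as at the start, and still standing.
- **Arm:** it was back at its start pose, clear of everything, when I handed in.
- **Disagreement:** the two cameras differed by about 3 to 8 mm in absolute position. I resolved this by comparing the open jaws with the marble in the picture before gripping it. It did not affect the placing.

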